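# Square a mould box into the corner fences and hold it there

### The arm

A 6-joint arm with a two-finger parallel gripper is mounted at the origin on the work surface. World frame = base frame: x ahead of the robot, y to its left, z up, the work surface at z = 0. Lengths are in m, angles in rad, forces in N, time in s.
With the tool pointing down it reaches from about 0.35 to 0.775 m from the base axis. Payload 7.3 kg.
Tool frame: the origin (TCP) lies midway between the tips of the shut fingers; the grasp point (between the pads) lies 19 mm behind it (robot.tcp_to_grasp is the distance from the TCP to the grasp point, in m); z points along the fingers, y is the line along which they close (so a half turn about z gives the same grasp; the last joint's range is limited). The gripper opens to 92 mm and grips with 3 to 60 N. Pads are 19 mm wide; open, the fingers measure 130 mm over their backs; the gripper's body (75 mm by 190 mm) begins 47 mm behind the grasp point.
Start: joints at [-1.419, 0.342, 1.524, -0, 1.275, -0.146], TCP at [0.154, -0.502, 0.227] pointing down, gripper open.
Joint ranges: [-2.53, 2.53], [-0.77, 2.02], [0.04, 2.7], [-1, 4.14], [0.28, 2.66], [-3.11, 3.11]. Speed limits (rad/s): [2.57, 2.57, 3.14, 3.14, 3.14, 3.14].

### API

Orientations are given as [roll, pitch, yaw] about the fixed x, y, z axes, in that order (R = Rz(yaw) Ry(pitch) Rx(roll)).
In Python, from cell import readout, cams, ticket, robot gives the robot as it stands. The module is installed in compiled form; this text tells all that it offers.
- The arm moves only by the tool jog_arm, never from a script. Its argument "plan" is a list of rows, each a list of 5 numbers: the shift along the world's x, y, z each as a share of 0.08 m, from -1 to 1, then the turn about the world's z as a share of 90 degrees, from -1 to 1, then the opening, from -1 (shut) to 1 (fully open). A call has 1 to 12 rows; each row is the pose to reach, as a shift and turn from the pose commanded when the call began; what a row does not reach only later rows make up. A row lasts 1/10 s, in which the tool goes at most 50 mm and 8.59 degrees, less where a joint would pass 70% of its speed; a pose out of reach is approached as far as the arm can. A call with a number of a shift or a turn outside -1 to 1 is refused whole. A call with a gripper value outside its range is refused whole. The fingers move at their own pace and stop on an object; "squeeze" is the grip in N (left out, the last holds). Time passes only in rows, so rows that repeat a pose let the fingers close. It gives the time, the measured TCP pose, the force, the opening and the grip force at its end, in the units of the state.
- readout.observe(): the state, without advancing time (a new reading comes with each control period).
- cams.read_camera(name): name is "scene" or "top"; returns the picture (400x640x3 uint8, blue, green, red); there is no depth.
- cams.calibration(name): a dict with "K" (3x3 intrinsics, pixels), "k1" (the pictures are not rectified: a ray, as slopes to the right and down, at radius r is drawn at 1 + k1 r^2 times it, then the intrinsics apply), "world_from_camera" (4x4, takes a point from camera to world coordinates). Camera axes: x right, y down, z forward; pixel columns grow to the right and rows downward; lengths in m; the calibration is good to about 2 mm. A picture is of the moment at which its call begins. calibration takes no time and is no camera call.
- ticket.hand_in(): hands the job in; it is judged then, once.
The state is a dict: "time": time; "qpos": joint angles; "qvel": joint speeds; "joint_efforts": joint torques, N m; "tool_pos": TCP position; "tool_rot": TCP orientation; "contact_force": force on the tool from outside, world axes, zero at the start; "torque": the same for the moment, N m; "opening": finger opening in m; "grip_force": force on a finger pad.
Only numpy, scipy, OpenCV 4.12 (cv2) and the standard library are available. Lean on these libraries where they do the work, as an engineer would, in place of code of your own. Each camera call takes 0.05 s, during which the arm holds its last target. There are 200 camera calls.

### The job

The spatula is in the way in the corner of the white squaring board: lay it flat in the empty compartment of the tool tray, its blade pointing the same way as the bristles of the brush beside it, and let go of it. Then set the open rectangular mould box flat on the board and push it fully home into the corner, a long side flush along the long fence and an end flush against the short fence, and finish while still holding it pressed firmly against both fences at once (do not let go). Leave the brush and everything else on the table where they are.

Things in the scene. Friction and masses are not known exactly. Their poses are not given: they have to be found in the camera images.
- board: fixed white board, 260 x 220 mm, 10 mm thick, lying on the table. Origin: centre of its underside; x along its 260 mm side and along the long fence, y along its 220 mm side, z up. It carries two fixed plain wooden fences, each 14 mm thick and standing 14 mm above the board, which meet in a corner at the board's +x +y corner
- corner (a point): the inside corner where the two fences meet, on the board's upper face (10 mm above the table); axes as the board's. The long fence's inner face is the plane y = 0 here (the fence runs 218 mm towards -x from this corner); the short fence's inner face is the plane x = 0 here (the fence runs 180 mm towards -y)
- seat (a point): where the centre of the mould box's underside belongs: 55 mm to -x and 30 mm to -y of the corner, on the board's upper face; axes as the board's
- long_fence: the long fence bar, 232 x 14 x 14 mm, fixed to the board along its +y edge; origin: centre of its underside, 10 mm above the table; it runs along the board's x
- short_fence: the short fence bar, 14 x 180 x 14 mm, fixed to the board along its +x edge; origin: centre of its underside, 10 mm above the table; it runs along the board's y. The box drags strongly on a fence that it is pressed against (friction about 0.8 to 1.2 of the push), so a box already pressed on one fence may stick before it reaches the other
- mould_box: loose open rectangular mould box of pale blue-green resin, 110 (x) x 60 (y) x 45 mm high, about 0.28 kg, flat on the table left or right of the board. Origin: centre of its underside, z up; alike if turned half round. Rim walls 12 mm thick, 20 mm above the cavity floor (86 x 36 mm), which holds a small relief figure. Fingers gripping its upper 25 mm pass over the fences
- spatula: loose modelling spatula lying on the board in the corner by the fences, about 160 mm long, 50 g. Origin: centre of the underside of its straight dark wooden handle (90 x 12 mm, 14 mm high); x points along it to the flat steel blade (28 x 18 mm, 4 mm thick, 7 mm above the underside), a thin steel spike at the other end; z up. It rests on the handle and balances near its middle
- spatula_tip (a point): tip of the spatula's blade, 80 mm from the spatula's origin along its x, 7 mm above its underside
- tray: fixed plywood tool tray standing on the table at the left or right of the board, 210 (x) x 157 (y) mm, 22 mm high, walls and floor 5 mm thick, open at the top, divided by one lengthwise wall into two compartments of 200 x 71 mm. Origin: centre of its underside; x lengthwise, z up. The brush lies in the +y compartment with its bristles towards the tray's +x; the -y compartment is empty
- empty_slot (a point): centre of the floor of the tray's empty compartment, 5 mm above the table; axes as the tray's: x lengthwise, the way the spatula's blade must point
- brush: loose brush with a wooden handle, 170 mm long, lying in the tray's other compartment; leave alone. Its x points to the bristles
- small_mould_a: small oval mould half, 70 x 34 x 20 mm, pale blue-green resin, loose on the board in the corner away from the fences; leave alone. Origin: centre of its underside
- small_mould_b: the same, loose on the table beyond the board; leave alone
- large_mould: large oval mould half, 130 x 80 x 28 mm, loose on the table beyond the board; leave alone. Origin: centre of its underside
- beaker: clear plastic beaker, 72 mm wide, 65 mm high, loose beyond the board; leave alone. Origin: centre of its underside
- beaker_2: white plastic beaker, 72 mm wide, 65 mm high, loose on the table; leave alone. Origin: centre of its underside
- jar: white jar with a cap, 60 mm wide, 75 mm high, loose on the table; leave alone. Origin: centre of its underside
Not all that is in view belongs to the job. What is shaped like the mould_box but black is not meant. Of the things that look like the spatula, the larger one is meant.

How it is judged:
On the way, in this order (a step that is already met when the one before it is completed fails the run):
1. the spatula lies flat in the tray's empty compartment, blade the brush's way, let go (x of spatula in the frame of empty_slot between -0.03 and 0.03 m and y of spatula in the frame of empty_slot between -0.033 and 0.033 m and x of spatula_tip in the frame of empty_slot above 0.04 m and y of spatula_tip in the frame of empty_slot between -0.035 and 0.035 m and z of spatula in the frame of empty_slot below 0.005 m and angle between spatula's own z axis and vertical below 0.15 rad and contact force between the fingers and spatula below 0.1 N), for 0.2 s.
2. the mould box stands home in the corner, pressed against both fences by the robot (horizontal distance between mould_box and seat below 0.005 m and x of mould_box in the frame of seat between -0.003 and 0.003 m and y of mould_box in the frame of seat between -0.003 and 0.003 m and z of mould_box in the frame of seat between -0.003 and 0.003 m and angle between the x axis of mould_box and the x axis of board, either way round below 0.035 rad and angle between mould_box's own z axis and vertical below 0.04 rad and contact force between mould_box and long_fence above 1 N and contact force between mould_box and short_fence above 1 N and contact force between any of the fingers, the arm and mould_box above 1 N), for 0.2 s.
At the end, for the whole second after the job is handed in: Spatula flat and released in the empty compartment (centre within 30 mm along, 33 mm across), blade at the +x end. Mould box flat on the board within 3 mm of its seat and 0.035 rad of square, held by the robot with over 1 N against each fence through the last second. Bystanders within 25 mm (all of step 1 and all of step 2); the arm keeps its last pose, push and grip.
It fails at once if a bystander is moved more than 25 mm (distance of any of small_mould_a, small_mould_b, large_mould, beaker, beaker_2, jar, brush from where it was at the start of the episode above 0.025 m).
It also fails if it takes over 70 s, if anything falls off the work surface, if the arm or the gripper's body presses on something with over 40 N, if the wrist force passes 120 N, or if a joint passes its speed limit or range.

## Working session

There is one attempt and no reset: what is moved stays moved. The work goes in short steps, Python scripts to look and compute and a tool call to move; the robot and the scene stay as the last step left them, time stands still between calls to the robot, and variables do not carry over. Pictures are saved under pics/ and viewed, at most 10 in all, crops included, and the job is handed in when it is done.

Besides the shell and the picture viewer there is one more tool, called after ">>>" as name([rows], argument=value, ...), one row to a line, values as JSON. jog_arm: Moves the arm, as the interface text tells. Shift numbers are shares of 0.08 m and turn numbers shares of 90 degrees, none past 1 either way. Its arguments: {"type":"object","properties":{"plan":{"type":"array"},"squeeze":{"type":"number"}},"required":["plan"]}

```bash
mkdir -p pics; cat > h.py <<'E'
import numpy as np, cv2
from cell import readout, cams, ticket, robot
def shot(n):
    return cams.read_camera(n)
def ray(n,uv):
    c=cams.calibration(n);K=np.array(c["K"]);T=np.array(c["world_from_camera"])
    # iterate distortion
    uv=np.atleast_2d(np.array(uv,float))
    d=cv2.undistortPoints(uv.reshape(-1,1,2),K,np.array([c["k1"],0,0,0,0.])).reshape(-1,2)
    D=np.c_[d,np.ones(len(d))]@T[:3,:3].T
    return T[:3,3],D
def onz(n,uv,z):
    o,D=ray(n,uv)
    return o+D*((z-o[2])/D[:,2])[:,None]
def proj(n,P):
    c=cams.calibration(n);K=np.array(c["K"]);T=np.linalg.inv(np.array(c["world_from_camera"]))
    p=np.atleast_2d(P)@T[:3,:3].T+T[:3,3]
    return cv2.projectPoints(p.reshape(-1,1,3),np.zeros(3),np.zeros(3),K,np.array([c["k1"],0,0,0,0.]))[0].reshape(-1,2)
E
python3 - <<'E'
from h import *
for n in("scene","top"):
    im=shot(n);cv2.imwrite(f"pics/{n}0.png",im);c=cams.calibration(n);print(c)
print(readout.observe())
E
```

```text
{'K': array([[420.66187316,   0.        , 321.04728041],
       [  0.        , 420.66187316, 194.4245778 ],
       [  0.        ,   0.        ,   1.        ]]), 'k1': -0.10779803621685421, 'world_from_camera': array([[-0.80480491,  0.37843403, -0.45724911,  1.03517892],
       [ 0.59321314,  0.48731161, -0.64080072,  0.69109361],
       [-0.019678  , -0.78696575, -0.61668281,  0.67520193],
       [ 0.        ,  0.        ,  0.        ,  1.        ]])}
{'K': array([[498.9525025 ,   0.        , 324.73522892],
       [  0.        , 498.9525025 , 202.4103912 ],
       [  0.        ,   0.        ,   1.        ]]), 'k1': -0.004917278742177553, 'world_from_camera': array([[-1.06327420e-03, -9.98272806e-01,  5.87390342e-02,
         4.80423809e-01],
       [-9.99930824e-01,  1.74943329e-03,  1.16312950e-02,
         1.71803025e-02],
       [-1.17139655e-02, -5.87226036e-02, -9.98205610e-01,
         1.22588908e+00],
       [ 0.00000000e+00,  0.00000000e+00,  0.00000000e+00,
         1.00000000e+00]])}
{'time': 0.1, 'qpos': array([-1.41903640e+00,  3.42624843e-01,  1.52492138e+00,  7.99934214e-06,
        1.27537167e+00, -1.46011781e-01]), 'qvel': array([ 6.96794574e-05, -1.07068265e-03, -2.93615425e-03, -2.88579181e-04,
       -2.67777798e-03, -2.75969884e-04]), 'joint_efforts': array([ 2.30572623e-03, -4.32002306e+01, -2.44694424e+01,  7.19698844e-02,
        5.25782711e-02, -5.15541547e-05]), 'tool_pos': array([ 0.15399371, -0.50153678,  0.22612913]), 'tool_rot': array([-3.14028263e+00, -2.00381787e-04,  2.97769242e-01]), 'contact_force': array([-0.27659257, -0.41605627, -0.48500187]), 'torque': array([-0.02814208, -0.00931528, -0.00993884]), 'grip_force': 0.0, 'opening': 0.09198268732808948}
```

View pics/scene0.png

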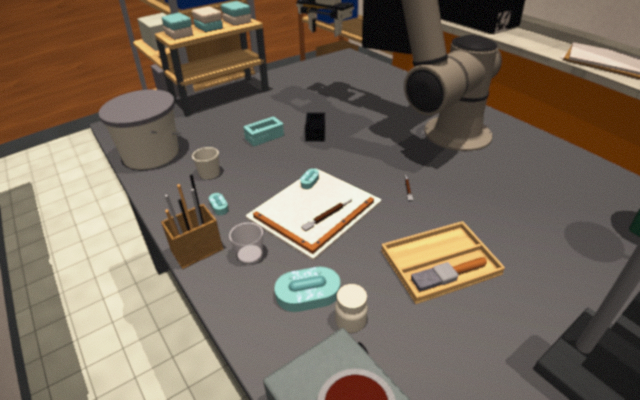

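View pics/top0.png

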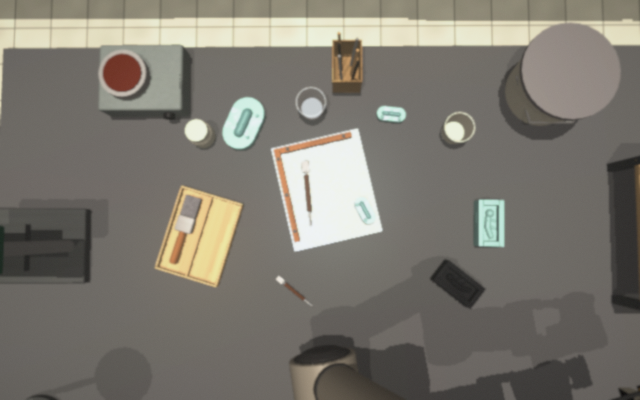

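```bash
cat > m.py <<'E'
from h import *
def comp(mask,roi):
    m=np.zeros_like(mask);x0,y0,x1,y1=roi;m[y0:y1,x0:x1]=mask[y0:y1,x0:x1]
    n,l,s,c=cv2.connectedComponentsWithStats(m)
    k=1+np.argmax(s[1:,4]);return (l==k).astype(np.uint8)
def rect(mask,z,n="top"):
    c=cv2.findContours(mask,0,1)[0];c=max(c,key=cv2.contourArea).reshape(-1,2)
    P=onz(n,cv2.convexHull(c).reshape(-1,2),z)[:,:2].astype(np.float32)
    (cx,cy),(w,h),a=cv2.minAreaRect(P*1000);
    if w<h: w,h,a=h,w,a+90
    a=(a+90)%180-90
    return np.round([cx,cy,w,h,a],1)
E
python3 - <<'E'
from m import *
im=cv2.imread("pics/top0.png");H=cv2.cvtColor(im,cv2.COLOR_BGR2HSV);h,s,v=cv2.split(H)
teal=((h>75)&(h<100)&(s>50)&(v>70)).astype(np.uint8)
print("box",rect(comp(teal,(465,190,520,260)),.045))
yel=((h>10)&(h<30)&(s>70)&(v>110)).astype(np.uint8)
t=comp(yel,(145,175,255,295));print("tray",rect(t,.022))
white=((v>150)&(s<60)).astype(np.uint8)
print("board white",rect(comp(white,(260,120,390,255)),.010))
fen=((h<20)&(s>100)&(v>90)).astype(np.uint8)
for nm,r in(("short",(285,125,360,156)),("long",(268,158,301,250))):print(nm,rect(comp(fen,r),.024))
dark=((v<130)).astype(np.uint8)
sp=comp(dark,(297,155,320,230));print("handle",rect(sp,.024),sp.sum())
for p in((272,150),(293,290),(305,165)): print(H[p[1],p[0]])
a=cv2.resize(im[120:260,255:395],(560,560),interpolation=2)
b=cv2.resize(im[185:255,465:515],(200,280),interpolation=2)
c=cv2.resize(im[265:315,265:315],(200,200),interpolation=2)
o=np.zeros((560,760,3),np.uint8);o[:,:560]=a;o[:280,560:]=b;o[300:500,560:]=c
cv2.imwrite("pics/crop1.png",o)
E
```

```text
box [ 480.8 -360.1   25.2   20.9   17.4]
tray [471.2 335.9 212.  162.  -17. ]
board white [584.4  28.3 264.  224.5  13. ]
short [696.6  58.1 144.5  10.8 -76.8]
long [616.  134.3  82.2   9.6  13.1]
handle [554.7  71.1  39.    2.6   4.8] 19
[ 23   5 221]
[ 11 118 110]
[ 18  14 238]
```

View pics/crop1.png

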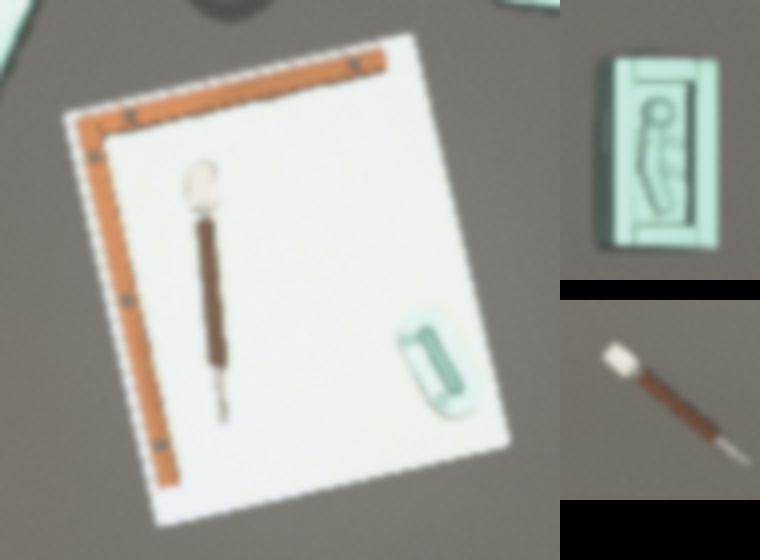

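```bash
cat > sp.py <<'E'
from m import *
def spat(im,roi):
    H=cv2.cvtColor(im,cv2.COLOR_BGR2HSV);h,s,v=cv2.split(H)
    return comp(((s>60)&((h<25)|(h>165))).astype(np.uint8)&(v<185),roi)
E
python3 - <<'E'
from sp import *
im=cv2.imread("pics/top0.png");H=cv2.cvtColor(im,cv2.COLOR_BGR2HSV);h,s,v=cv2.split(H)
teal=((h>65)&(h<100)&(s>30)&(v>125)).astype(np.uint8)
teal=cv2.morphologyEx(teal,cv2.MORPH_CLOSE,np.ones((3,3)))
k=comp(teal,(465,190,520,260));print("box",rect(k,.045), cv2.boundingRect(k))
print("handle",rect(spat(im,(297,155,320,230)),.022))
fen=((h<22)&(s>60)).astype(np.uint8)
for nm,r in(("short",(285,125,360,156)),("long",(268,158,301,250))):print(nm,rect(comp(fen,r),.024))
cs=np.array([[265/4,113/4]]) # board corners in crop
q=np.array([[62,112],[413,33],[511,441],[157,526]])/4+[255-.4,120-.4]
print("boardcorners",np.round(onz("top",q,.010)*1000,1))
i=np.array([[106,136]])/4+[255-.4,120-.4];print("inside corner @.024",onz("top",i,.024))
E
```

```text
box [ 501.7 -361.1  111.3   61.3   -1.1] (478, 199, 27, 48)
handle [574.4  72.7  83.1   6.3   5.8]
short [698.7  49.  164.4  14.5 -76.8]
long [559.7 121.3 207.   13.5  13.1]
boardcorners [[ 687.3  165.6   10. ]
 [ 735.7  -50.4   10. ]
 [ 484.9 -108.6   10. ]
 [ 433.6  106.5   10. ]]
inside corner @.024 [[0.67014065 0.13709229 0.024     ]]
```

Candidates: large spatula on the board at top px (308,193), the small decoy at (293,290). Pale box at (491,223), black decoy at (458,284). The crop confirms the larger spatula, blade up at (305,165), and the pale box. I'll move above the spatula.

>>> jog_arm([
  [0.75,1,0,-0.128,-0.3],
  [0.75,1,0,-0.128,-0.3],
  [0.75,1,0,-0.128,-0.3],
], squeeze=15)

```text
time: 0.4
tool_pos: [0.2163, -0.4175, 0.2264]
tool_rot: [-3.138, -0.001, 0.099]
contact_force: [-0.7, -0.3, 0.6]
opening: 0.0727
grip_force: 0.0
```

>>> jog_arm([
  [0.75,1,0,0,-0.3],
  [0.75,1,0,0,-0.3],
  [0.75,1,0,0,-0.3],
])

```text
time: 0.7
tool_pos: [0.2762, -0.3378, 0.2266]
tool_rot: [-3.139, -0.001, 0.102]
contact_force: [-0.3, -0.3, -0.0]
opening: 0.0485
grip_force: 0.0
```

>>> jog_arm([
  [0.75,1,0,0,-0.3],
  [0.75,1,0,0,-0.3],
  [0.75,1,0,0,-0.3],
])

```text
time: 1.0
tool_pos: [0.3362, -0.2583, 0.2267]
tool_rot: [-3.14, -0.001, 0.103]
contact_force: [-0.1, -0.3, 0.0]
opening: 0.0325
grip_force: 0.0
```

>>> jog_arm([
  [0.75,1,0,0,-0.3],
  [0.75,1,0,0,-0.3],
  [0.75,1,0,0,-0.3],
])

```text
time: 1.3
tool_pos: [0.3962, -0.1788, 0.2266]
tool_rot: [-3.141, -0.001, 0.103]
contact_force: [0.5, 0.2, 0.0]
opening: 0.0325
grip_force: 0.0
```

>>> jog_arm([
  [0.75,1,0,0,-0.3],
  [0.75,1,0,0,-0.3],
  [0.75,1,0,0,-0.3],
])

```text
time: 1.6
tool_pos: [0.4563, -0.0995, 0.2265]
tool_rot: [-3.141, -0.001, 0.101]
contact_force: [0.5, -0.8, -0.2]
opening: 0.0325
grip_force: 0.0
```

>>> jog_arm([
  [0.75,1,0,0,-0.3],
  [0.75,1,0,0,-0.3],
  [0.75,1,0,0,-0.3],
])

```text
time: 1.9
tool_pos: [0.5164, -0.0201, 0.2262]
tool_rot: [-3.141, -0.001, 0.1]
contact_force: [-0.3, -0.8, 0.3]
opening: 0.0321
grip_force: 0.0
```

>>> jog_arm([
  [0.75,1,0,0,-0.3],
  [0.75,1,0,0,-0.3],
  [0.75,1,0,0,-0.3],
  [0.75,1,0,0,-0.3],
])

```text
time: 2.3
tool_pos: [0.5741, 0.0566, 0.2258]
tool_rot: [3.141, 0.002, 0.097]
contact_force: [0.3, -0.1, 0.3]
opening: 0.032
grip_force: 0.0
```

>>> jog_arm([
  [0,0.19,-0.5,0,-0.3],
  [0,0.19,-1,0,-0.3],
  [0,0.19,-1,0,-0.3],
  [0,0.19,-1,0,-0.3],
  [0,0.19,-1,0,-0.3],
])

```text
time: 2.8
tool_pos: [0.5753, 0.0719, 0.1492]
tool_rot: [3.141, -0.004, 0.095]
contact_force: [0.3, -0.4, -0.4]
opening: 0.0318
grip_force: 0.0
```

>>> jog_arm([
  [0,0,-0.5,0,-0.3],
  [0,0,-1,0,-0.3],
  [0,0,-1,0,-0.3],
  [0,0,-1,0,-0.3],
])

```text
time: 3.2
tool_pos: [0.5751, 0.0729, 0.0686]
tool_rot: [3.141, -0.002, 0.096]
contact_force: [0.4, -0.2, 1.4]
opening: 0.032
grip_force: 0.0
```

>>> jog_arm([
  [0,0,-0.2,0,-0.3],
  [0,0,-0.4,0,-0.3],
  [0,0,-0.55,0,-0.3],
  [0,0,-0.64,0,-0.3],
  [0,0,-0.64,0,-0.3],
  [0,0,-0.64,0,-0.3],
])

```text
time: 3.8
tool_pos: [0.5747, 0.0733, 0.0164]
tool_rot: [3.141, -0.001, 0.097]
contact_force: [0.1, -0.6, -0.3]
opening: 0.0323
grip_force: 0.0
```

>>> jog_arm([
  [0,0,0,0,-1],
  [0,0,0,0,-1],
  [0,0,0,0,-1],
  [0,0,0,0,-1],
  [0,0,0,0,-1],
  [0,0,0,0,-1],
])

```text
time: 4.4
tool_pos: [0.5743, 0.0733, 0.0159]
tool_rot: [3.141, -0.001, 0.097]
contact_force: [-0.3, -0.4, 4.0]
opening: 0.012
grip_force: 15.0
```

>>> jog_arm([
  [0,0,0.2,0,-1],
  [0,0,0.5,0,-1],
  [0,0,0.8,0,-1],
  [0,0,1,0,-1],
  [0,0,1,0,-1],
])

```text
time: 4.9
tool_pos: [0.5754, 0.0733, 0.0976]
tool_rot: [3.141, -0.004, 0.097]
contact_force: [0.3, -0.5, -1.1]
opening: 0.012
grip_force: 15.0
```

```bash
python3 - <<'E'
from h import *
im=shot("scene");cv2.imwrite("pics/s1.png",cv2.resize(im[130:290,220:420],(800,640))[:600])
o=readout.observe();print(o["tool_pos"],o["opening"],o["grip_force"])
E
```

```text
[0.57447759 0.07330421 0.09601881] 0.011784117733769068 14.999871701002121
```

View pics/s1.png

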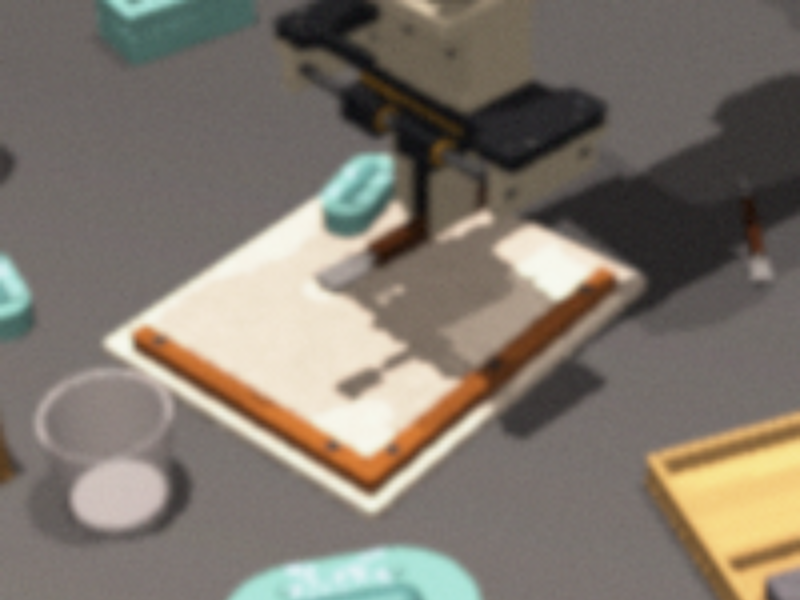

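>>> jog_arm([
  [-0.24,0.47,0,-0.09,-1],
  [-0.48,0.945,0,-0.17,-1],
  [-0.48,0.945,0,-0.25,-1],
  [-0.48,0.945,0,-0.25,-1],
])

```text
time: 5.35
tool_pos: [0.5344, 0.1498, 0.0941]
tool_rot: [3.14, 0.002, -0.295]
contact_force: [-0.6, -0.1, -0.8]
opening: 0.0118
grip_force: 15.0
```

>>> jog_arm([
  [-0.24,0.47,0,0,-1],
  [-0.48,0.945,0,0,-1],
  [-0.48,0.945,0,0,-1],
])

```text
time: 5.65
tool_pos: [0.4949, 0.2271, 0.0944]
tool_rot: [3.141, 0.003, -0.289]
contact_force: [0.0, -0.7, 0.2]
opening: 0.0117
grip_force: 15.0
```

>>> jog_arm([
  [-0.24,0.47,0,0,-1],
  [-0.48,0.945,0,0,-1],
  [-0.48,0.945,0,0,-1],
  [-0.48,0.945,0,0,-1],
  [-0.48,0.945,0,0,-1],
  [-0.48,0.945,0,0,-1],
])

```text
time: 6.25
tool_pos: [0.4597, 0.2987, 0.0953]
tool_rot: [3.141, 0.0, -0.297]
contact_force: [1.0, -0.2, -0.7]
opening: 0.0122
grip_force: 15.0
```

>>> jog_arm([
  [0,0,-0.3,0,-1],
  [0,0,-0.6,0,-1],
  [0,0,-0.8,0,-1],
  [0,0,-0.8,0,-1],
  [0,0,-0.8,0,-1],
])

```text
time: 6.75
tool_pos: [0.4595, 0.2995, 0.0318]
tool_rot: [3.141, 0.0, -0.297]
contact_force: [0.2, 0.7, -0.1]
opening: 0.012
grip_force: 15.0
```

```bash
python3 - <<'E'
from h import *
im=shot("scene");cv2.imwrite("pics/s2.png",cv2.resize(im[200:320,360:520],(800,600)))
o=readout.observe();print(o["tool_pos"],o["tool_rot"],o["opening"],o["grip_force"],o["contact_force"])
E
```

```text
[0.45976612 0.29983757 0.03232987] [-3.14084257e+00 -9.58084899e-04 -2.96653955e-01] 0.012078415964484087 14.999744296073914 [-0.79011308 -0.15886774 -0.85967861]
```

View pics/s2.png

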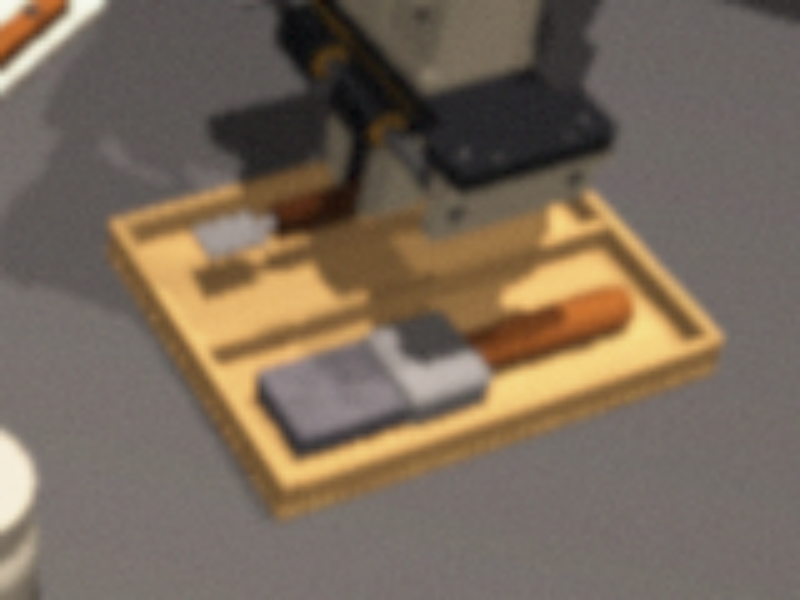

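The spatula is inside the empty compartment with its blade (crop px 240,235) towards the bristle end. I'll lower and release it.

>>> jog_arm([
  [0,0,-0.12,0,-1],
  [0,0,-0.22,0,-1],
  [0,0,-0.26,0,-1],
  [0,0,-0.26,0,-1],
  [0,0,-0.26,0,-1],
])

```text
time: 7.3
tool_pos: [0.4588, 0.3001, 0.0106]
tool_rot: [3.141, 0.0, -0.296]
contact_force: [0.3, 0.2, -0.4]
opening: 0.0118
grip_force: 15.0
```

>>> jog_arm([
  [0,0,0,0,-0.55],
  [0,0,0,0,-0.55],
  [0,0,0,0,-0.55],
  [0,0,0,0,-0.55],
  [0,0,0,0,-0.55],
])

```text
time: 7.8
tool_pos: [0.4589, 0.3001, 0.0107]
tool_rot: [3.142, -0.0, -0.296]
contact_force: [-1.3, -0.2, 0.3]
opening: 0.0206
grip_force: 0.0
```

>>> jog_arm([
  [0,0,0.2,0,-0.55],
  [0,0,0.5,0,-0.55],
  [0,0,1,0,-0.55],
  [0,0,1,0,-0.55],
])

```text
time: 8.2
tool_pos: [0.4617, 0.3015, 0.0956]
tool_rot: [-3.135, -0.007, -0.296]
contact_force: [-0.7, -0.3, 0.3]
opening: 0.0205
grip_force: 0.0
```

>>> jog_arm([
  [0,0,0.5,0,-0.55],
  [0,-0.5,1,0,0],
  [0,-1,1,0,1],
  [0,-1,1,0,1],
  [0,-1,1,0,1],
])

```text
time: 8.7
tool_pos: [0.4589, 0.2194, 0.1707]
tool_rot: [-3.141, 0.0, -0.298]
contact_force: [1.3, 0.4, -0.3]
opening: 0.0482
grip_force: 0.0
```

```bash
python3 - <<'E'
from sp import *
im=shot("top");cv2.imwrite("pics/t2.png",im)
cv2.imwrite("pics/t2c.png",cv2.resize(im[170:300,145:265],(554,600)))
o=readout.observe();print(o["tool_pos"],o["tool_rot"],o["opening"])
E
```

```text
[0.45875991 0.2201237  0.17035884] [ 3.14157990e+00  5.26239680e-04 -2.96806822e-01] 0.05212032017015795
```

View pics/t2c.png

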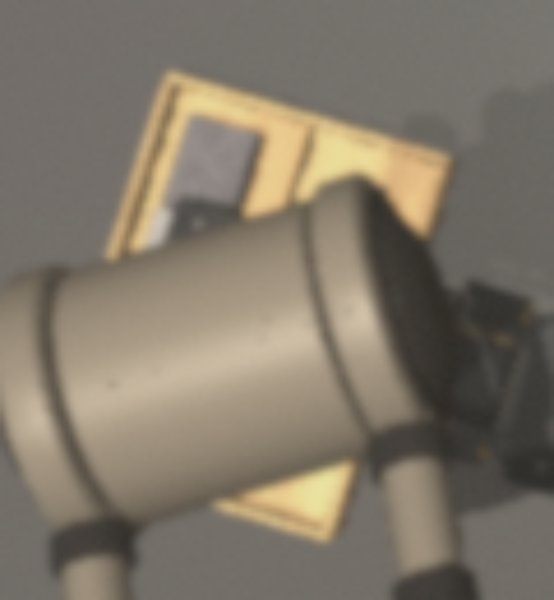

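The arm hides the spatula here, so I'll check it once the arm is over the box.

>>> jog_arm([
  [0.07,-0.5,0,0.09,1],
  [0.08,-1,0,0.177,1],
  [0.08,-1,0,0.177,1],
])

```text
time: 9.05
tool_pos: [0.4651, 0.1378, 0.1698]
tool_rot: [3.14, 0.002, -0.015]
contact_force: [-0.5, 0.5, 0.4]
opening: 0.0763
grip_force: 0.0
```

>>> jog_arm([
  [0.04,-0.5,0,0,1],
  [0.08,-1,0,0,1],
  [0.08,-1,0,0,1],
])

```text
time: 9.35
tool_pos: [0.4722, 0.058, 0.1701]
tool_rot: [3.141, 0.001, -0.022]
contact_force: [-0.1, 0.8, 0.5]
opening: 0.0915
grip_force: 0.0
```

>>> jog_arm([
  [0.04,-0.5,0,0,1],
  [0.08,-1,0,0,1],
  [0.08,-1,0,0,1],
])

```text
time: 9.65
tool_pos: [0.4789, -0.0217, 0.1702]
tool_rot: [3.141, 0.0, -0.022]
contact_force: [0.4, 0.9, 0.3]
opening: 0.0919
grip_force: 0.0
```

>>> jog_arm([
  [0.04,-0.5,0,0,1],
  [0.08,-1,0,0,1],
  [0.08,-1,0,0,1],
])

```text
time: 9.95
tool_pos: [0.4855, -0.1015, 0.1703]
tool_rot: [3.141, -0.0, -0.021]
contact_force: [-0.0, 0.8, -0.1]
opening: 0.0918
grip_force: 0.0
```

>>> jog_arm([
  [0.04,-0.5,0,0,1],
  [0.08,-1,0,0,1],
  [0.08,-1,0,0,1],
])

```text
time: 10.25
tool_pos: [0.4921, -0.1814, 0.1702]
tool_rot: [3.141, -0.001, -0.021]
contact_force: [-0.4, 1.3, -0.1]
opening: 0.0918
grip_force: 0.0
```

>>> jog_arm([
  [0.04,-0.5,0,0,1],
  [0.08,-1,0,0,1],
  [0.08,-1,0,0,1],
])

```text
time: 10.55
tool_pos: [0.4985, -0.2613, 0.1701]
tool_rot: [3.141, -0.001, -0.02]
contact_force: [0.7, 0.6, 0.1]
opening: 0.092
grip_force: 0.0
```

>>> jog_arm([
  [0.04,-0.5,0,0,1],
  [0.06,-1,0,0,1],
  [0.06,-1,0,0,1],
  [0.06,-1,0,0,1],
  [0.06,-1,0,0,1],
])

```text
time: 11.05
tool_pos: [0.5026, -0.3372, 0.1704]
tool_rot: [-3.14, 0.001, -0.016]
contact_force: [-0.7, -0.6, -1.0]
opening: 0.0919
grip_force: 0.0
```

```bash
python3 - <<'E'
from sp import *
im=shot("top");cv2.imwrite("pics/t3.png",im)
cv2.imwrite("pics/t3c.png",cv2.resize(im[110:300,145:525],(800,400)))
o=readout.observe();print(o["tool_pos"],o["tool_rot"],o["opening"])
H=cv2.cvtColor(im,cv2.COLOR_BGR2HSV);h,s,v=cv2.split(H)
k=comp(((v<125)&((h<15)|(h>165))&(s>70)).astype(np.uint8),(195,195,235,285));print(rect(k,.017))
E
```

```text
[ 0.50261716 -0.33746165  0.17061822] [-3.14053232e+00  5.16984611e-04 -1.60895012e-02] 0.09207170602134743
[459.8 296.4  83.8   6.9 -17.9]
```

View pics/t3c.png

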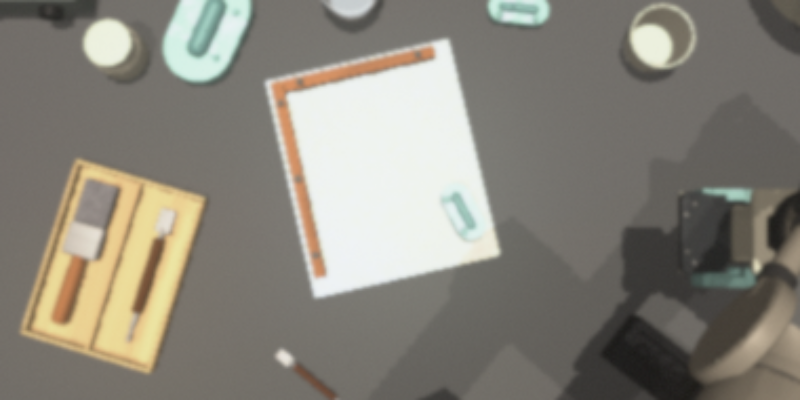

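The spatula lies in the empty compartment, blade up at crop (165,222) the same way as the bristles (100,200). Measured (460,296) at -17.9°, which is fine. Next I grip the box.

>>> jog_arm([
  [-0.01,-0.29,0,0,1],
  [-0.01,-0.29,-0.5,0,1],
  [-0.01,-0.29,-1,0,1],
  [-0.01,-0.29,-1,0,1],
  [-0.01,-0.29,-1,0,1],
])

```text
time: 11.6
tool_pos: [0.5017, -0.362, 0.0913]
tool_rot: [-3.141, 0.001, -0.017]
contact_force: [0.6, -0.4, 1.0]
opening: 0.092
grip_force: 0.0
```

>>> jog_arm([
  [0,0,-0.3,0,1],
  [0,0,-0.6,0,1],
  [0,0,-0.8,0,1],
  [0,0,-0.87,0,1],
  [0,0,-0.87,0,1],
])

```text
time: 12.1
tool_pos: [0.5021, -0.3634, 0.0226]
tool_rot: [3.14, -0.001, -0.018]
contact_force: [-0.1, -1.4, 0.5]
opening: 0.0915
grip_force: 0.0
```

>>> jog_arm([
  [0,0,0,0,-1],
  [0,0,0,0,-1],
  [0,0,0,0,-1],
  [0,0,0,0,-1],
  [0,0,0,0,-1],
  [0,0,0,0,-1],
  [0,0,0,0,-1],
], squeeze=40)

```text
time: 12.8
tool_pos: [0.5013, -0.3628, 0.0215]
tool_rot: [-3.141, -0.0, -0.018]
contact_force: [-1.2, 2.8, 5.6]
opening: 0.06
grip_force: 40.0
```

>>> jog_arm([
  [0,0,0.2,0,-1],
  [0,0,0.4,0,-1],
  [0,0,0.7,0,-1],
  [0,0,1,0,-1],
  [0,0,1,0,-1],
])

```text
time: 13.3
tool_pos: [0.5027, -0.3647, 0.104]
tool_rot: [3.137, -0.005, -0.018]
contact_force: [0.5, 0.4, -2.6]
opening: 0.0594
grip_force: 40.0
```

>>> jog_arm([
  [0.11,0.45,0,0.08,-1],
  [0.22,0.91,0,0.156,-1],
  [0.22,0.91,0,0.156,-1],
])

```text
time: 13.6
tool_pos: [0.5187, -0.2857, 0.0992]
tool_rot: [-3.137, 0.002, 0.233]
contact_force: [-1.0, 0.6, -2.2]
opening: 0.0602
grip_force: 40.0
```

>>> jog_arm([
  [0.11,0.45,0,0,-1],
  [0.22,0.91,0,0,-1],
  [0.22,0.91,0,0,-1],
])

```text
time: 13.9
tool_pos: [0.5364, -0.2137, 0.0995]
tool_rot: [-3.139, 0.002, 0.23]
contact_force: [-0.8, -0.1, -2.4]
opening: 0.0596
grip_force: 40.0
```

>>> jog_arm([
  [0.11,0.45,0,0,-1],
  [0.22,0.91,0,0,-1],
  [0.22,0.91,0,0,-1],
])

```text
time: 14.2
tool_pos: [0.5541, -0.1416, 0.0999]
tool_rot: [-3.14, 0.001, 0.23]
contact_force: [-0.4, -0.7, -2.3]
opening: 0.0602
grip_force: 40.0
```

>>> jog_arm([
  [0.11,0.45,0,0,-1],
  [0.22,0.91,0,0,-1],
  [0.22,0.91,0,0,-1],
])

```text
time: 14.5
tool_pos: [0.572, -0.0693, 0.1001]
tool_rot: [-3.14, 0.001, 0.23]
contact_force: [0.4, -1.1, -2.2]
opening: 0.06
grip_force: 40.0
```

>>> jog_arm([
  [0.11,0.45,0,0,-1],
  [0.22,0.91,0,0,-1],
  [0.22,0.91,0,0,-1],
])

```text
time: 14.8
tool_pos: [0.5898, 0.0031, 0.1002]
tool_rot: [-3.141, 0.0, 0.23]
contact_force: [0.6, 0.1, -2.7]
opening: 0.0598
grip_force: 40.0
```

>>> jog_arm([
  [0.11,0.45,0,0,-1],
  [0.24,0.91,0,0,-1],
  [0.24,0.91,0,0,-1],
  [0.24,0.91,0,0,-1],
  [0.24,0.91,0,0,-1],
  [0.24,0.91,0,0,-1],
])

```text
time: 15.4
tool_pos: [0.6083, 0.0719, 0.1009]
tool_rot: [3.141, 0.001, 0.225]
contact_force: [0.3, 0.2, -1.5]
opening: 0.0598
grip_force: 40.0
```

```bash
python3 - <<'E'
from h import *
im=shot("scene");cv2.imwrite("pics/s4.png",cv2.resize(im[140:290,220:420],(800,600)))
o=readout.observe();print(o["tool_pos"],o["tool_rot"],o["contact_force"],o["torque"])
E
```

```text
[0.6083834  0.07211439 0.10102941] [3.14126349e+00 3.56394857e-04 2.25348261e-01] [-0.81055168  0.19294471 -2.34323695] [-0.02349888 -0.02042552  0.00390058]
```

View pics/s4.png

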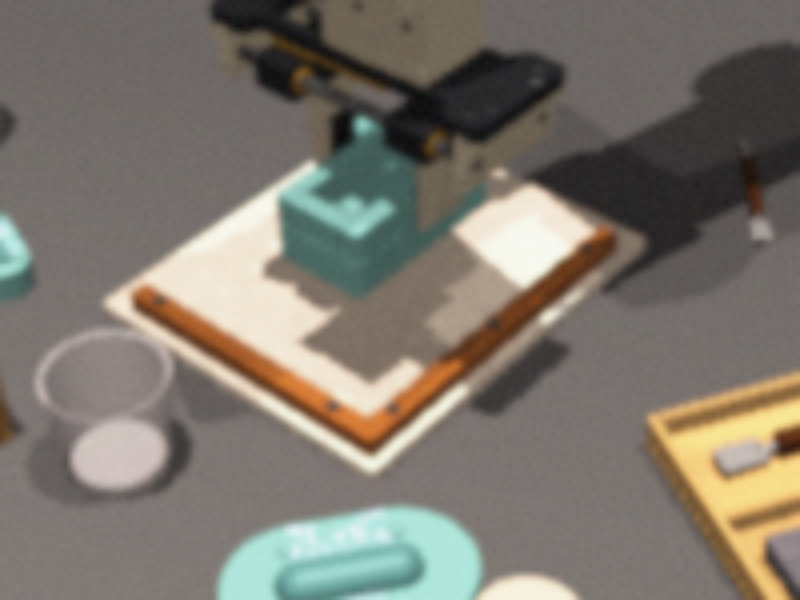

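The box (crop 350,220) hangs level and square to the fences, clear of the corner. I'll lower it to touch.

>>> jog_arm([
  [0,0,-0.3,0,-1],
  [0,0,-0.6,0,-1],
  [0,0,-0.8,0,-1],
  [0,0,-0.84,0,-1],
  [0,0,-0.84,0,-1],
  [0,0,-0.84,0,-1],
])

```text
time: 16.05
tool_pos: [0.6092, 0.0734, 0.035]
tool_rot: [3.141, -0.002, 0.227]
contact_force: [0.6, 0.1, -1.7]
opening: 0.0598
grip_force: 40.0
```

>>> jog_arm([
  [0,0,-0.015,0,-1],
  [0,0,-0.03,0,-1],
  [0,0,-0.03,0,-1],
  [0,0,-0.03,0,-1],
])

```text
time: 16.45
tool_pos: [0.6085, 0.0737, 0.0317]
tool_rot: [3.141, -0.0, 0.227]
contact_force: [-0.2, -0.9, -2.1]
opening: 0.0597
grip_force: 40.0
```

>>> jog_arm([
  [0,0,-0.005,0,-1],
  [0,0,-0.01,0,-1],
  [0,0,-0.01,0,-1],
  [0,0,-0.01,0,-1],
  [0,0,-0.01,0,-1],
])

```text
time: 16.95
tool_pos: [0.6086, 0.0738, 0.0316]
tool_rot: [3.141, -0.001, 0.227]
contact_force: [-2.3, -0.6, 5.7]
opening: 0.0596
grip_force: 40.0
```

>>> jog_arm([
  [0.035,0.056,0,0,-1],
  [0.07,0.112,0,0,-1],
  [0.105,0.168,0,0,-1],
  [0.14,0.225,0,0,-1],
  [0.14,0.225,0,0,-1],
  [0.14,0.225,0,0,-1],
])

```text
time: 17.55
tool_pos: [0.6205, 0.0916, 0.0316]
tool_rot: [3.141, -0.002, 0.227]
contact_force: [-0.2, -1.5, 4.5]
opening: 0.0598
grip_force: 40.0
```

>>> jog_arm([
  [-0.006,0.024,0,0,-1],
  [-0.006,0.024,0,0,-1],
  [-0.006,0.024,0,0,-1],
])

```text
time: 17.85
tool_pos: [0.6202, 0.0931, 0.0316]
tool_rot: [3.14, -0.002, 0.227]
contact_force: [1.1, -3.8, 5.9]
opening: 0.0601
grip_force: 40.0
```

>>> jog_arm([
  [-0.003,0.012,0,0,-1],
  [-0.003,0.012,0,0,-1],
  [-0.003,0.012,0,0,-1],
])

```text
time: 18.15
tool_pos: [0.62, 0.0938, 0.0316]
tool_rot: [3.14, -0.002, 0.227]
contact_force: [1.8, -3.4, 4.9]
opening: 0.0597
grip_force: 40.0
```

>>> jog_arm([
  [-0.003,0.012,0,0,-1],
  [-0.003,0.012,0,0,-1],
  [-0.003,0.012,0,0,-1],
])

```text
time: 18.45
tool_pos: [0.6198, 0.0948, 0.0316]
tool_rot: [3.14, -0.003, 0.227]
contact_force: [0.9, -4.1, 4.7]
opening: 0.0592
grip_force: 40.0
```

>>> jog_arm([
  [-0.003,0.012,0,0,-1],
  [-0.003,0.012,0,0,-1],
  [-0.003,0.012,0,0,-1],
])

```text
time: 18.75
tool_pos: [0.6196, 0.0957, 0.0316]
tool_rot: [3.14, -0.002, 0.227]
contact_force: [0.5, -4.0, 4.7]
opening: 0.0599
grip_force: 40.0
```

>>> jog_arm([
  [-0.003,0.012,0,0,-1],
  [-0.003,0.012,0,0,-1],
  [-0.003,0.012,0,0,-1],
])

```text
time: 19.05
tool_pos: [0.6193, 0.0967, 0.0316]
tool_rot: [3.14, -0.003, 0.227]
contact_force: [2.6, -3.7, 6.4]
opening: 0.0598
grip_force: 40.0
```

>>> jog_arm([
  [-0.003,0.012,0,0,-1],
  [-0.003,0.012,0,0,-1],
  [-0.003,0.012,0,0,-1],
])

```text
time: 19.35
tool_pos: [0.6191, 0.0977, 0.0315]
tool_rot: [3.14, -0.002, 0.227]
contact_force: [0.9, -3.9, 5.4]
opening: 0.0596
grip_force: 40.0
```

>>> jog_arm([
  [-0.003,0.012,0,0,-1],
  [-0.003,0.012,0,0,-1],
  [-0.003,0.012,0,0,-1],
])

```text
time: 19.65
tool_pos: [0.619, 0.0983, 0.0316]
tool_rot: [3.14, -0.003, 0.227]
contact_force: [1.5, -4.7, 5.5]
opening: 0.06
grip_force: 40.0
```

>>> jog_arm([
  [-0.003,0.012,0,0,-1],
  [-0.003,0.012,0,0,-1],
  [-0.003,0.012,0,0,-1],
])

```text
time: 19.95
tool_pos: [0.619, 0.0983, 0.0316]
tool_rot: [3.138, -0.003, 0.227]
contact_force: [2.9, -9.5, 5.2]
opening: 0.0598
grip_force: 40.0
```

>>> jog_arm([
  [-0.003,0.012,0,0,-1],
  [-0.003,0.012,0,0,-1],
  [-0.003,0.012,0,0,-1],
])

```text
time: 20.25
tool_pos: [0.6189, 0.0984, 0.0317]
tool_rot: [3.137, -0.003, 0.227]
contact_force: [2.2, -11.7, 5.2]
opening: 0.0597
grip_force: 40.0
```

Contact with the long fence. I'll back off a little, then advance to the short fence.

>>> jog_arm([
  [0.007,-0.03,0,0,-1],
  [0.007,-0.03,0,0,-1],
  [0.031,-0.025,0,0,-1],
  [0.031,-0.025,0,0,-1],
  [0.031,-0.025,0,0,-1],
])

```text
time: 20.75
tool_pos: [0.619, 0.0983, 0.0316]
tool_rot: [3.141, 0.002, 0.227]
contact_force: [-5.7, -6.6, 10.9]
opening: 0.0597
grip_force: 40.0
```

>>> jog_arm([
  [0.012,0.003,0,0,-1],
  [0.012,0.003,0,0,-1],
  [0.012,0.003,0,0,-1],
])

```text
time: 21.05
tool_pos: [0.619, 0.0983, 0.0315]
tool_rot: [3.141, 0.004, 0.227]
contact_force: [-9.2, -7.3, 13.5]
opening: 0.06
grip_force: 40.0
```

>>> jog_arm([
  [0.012,0.003,0,0,-1],
  [0.012,0.003,0,0,-1],
  [0.012,0.003,0,0,-1],
])

```text
time: 21.35
tool_pos: [0.6193, 0.0984, 0.0315]
tool_rot: [3.141, 0.005, 0.227]
contact_force: [-11.8, -8.1, 15.5]
opening: 0.0602
grip_force: 40.0
```

>>> jog_arm([
  [0.005,-0.02,0.012,0,-1],
  [0.005,-0.02,0.012,0,-1],
  [0.005,-0.02,0.012,0,-1],
])

```text
time: 21.65
tool_pos: [0.6216, 0.0981, 0.0315]
tool_rot: [3.142, 0.001, 0.227]
contact_force: [-3.4, -1.3, 4.8]
opening: 0.0595
grip_force: 40.0
```

>>> jog_arm([
  [0.012,0.003,0,0,-1],
  [0.012,0.003,0,0,-1],
  [0.012,0.003,0,0,-1],
])

```text
time: 21.95
tool_pos: [0.6229, 0.0986, 0.0315]
tool_rot: [-3.141, 0.0, 0.227]
contact_force: [-3.4, -1.5, 2.9]
opening: 0.0598
grip_force: 40.0
```

>>> jog_arm([
  [0.012,0.003,0,0,-1],
  [0.012,0.003,0,0,-1],
  [0.012,0.003,0,0,-1],
])

```text
time: 22.25
tool_pos: [0.6241, 0.0989, 0.0316]
tool_rot: [-3.141, -0.0, 0.227]
contact_force: [-1.6, -0.9, 1.8]
opening: 0.0598
grip_force: 40.0
```

>>> jog_arm([
  [0.012,0.003,0,0,-1],
  [0.012,0.003,0,0,-1],
  [0.012,0.003,0,0,-1],
])

```text
time: 22.55
tool_pos: [0.6245, 0.099, 0.0315]
tool_rot: [-3.141, 0.001, 0.227]
contact_force: [-4.5, -0.5, 3.7]
opening: 0.0598
grip_force: 40.0
```

>>> jog_arm([
  [0.012,0.003,0,0,-1],
  [0.012,0.003,0,0,-1],
  [0.012,0.003,0,0,-1],
])

```text
time: 22.85
tool_pos: [0.6246, 0.099, 0.0316]
tool_rot: [-3.141, 0.003, 0.227]
contact_force: [-9.3, -1.3, 4.9]
opening: 0.0597
grip_force: 40.0
```

>>> jog_arm([
  [-0.015,-0.003,0,0,-1],
  [-0.019,0.015,0,0,-1],
  [-0.023,0.034,0,0,-1],
  [-0.023,0.034,0,0,-1],
  [-0.023,0.034,0,0,-1],
])

```text
time: 23.35
tool_pos: [0.6244, 0.0996, 0.0317]
tool_rot: [3.138, 0.0, 0.227]
contact_force: [-3.4, -9.5, 2.0]
opening: 0.0596
grip_force: 40.0
```

>>> jog_arm([
  [0.012,0.003,0,0,-1],
  [0.024,0.006,0,0,-1],
  [0.024,0.006,0,0,-1],
  [0.024,0.006,0,0,-1],
])

```text
time: 23.75
tool_pos: [0.6244, 0.0996, 0.0317]
tool_rot: [3.139, 0.005, 0.227]
contact_force: [-10.6, -10.5, 7.0]
opening: 0.0599
grip_force: 40.0
```

>>> jog_arm([
  [-0.003,0.012,0,0,-1],
  [-0.006,0.024,0,0,-1],
  [0.006,0.027,0,0,-1],
  [0.018,0.03,0,0,-1],
  [0.018,0.03,0,0,-1],
  [0.015,0.042,0,0,-1],
  [0.015,0.042,0,0,-1],
  [0.015,0.042,0,0,-1],
])

```text
time: 24.55
tool_pos: [0.6244, 0.0997, 0.0317]
tool_rot: [3.135, 0.009, 0.227]
contact_force: [-15.9, -22.8, 11.8]
opening: 0.0594
grip_force: 40.0
```

```bash
python3 - <<'E'
from h import *
im=shot("scene");cv2.imwrite("pics/s5.png",cv2.resize(im[165:275,240:390],(800,587)))
o=readout.observe();print(o["tool_pos"],o["tool_rot"],o["contact_force"],o["torque"],o["grip_force"])
E
```

```text
[0.62440812 0.09972238 0.03170469] [3.13522104 0.00900791 0.22668393] [-16.1471571  -23.54762378  12.02282371] [-3.75549756  2.18136274 -0.02513911] 39.99805524945259
```

View pics/s5.png

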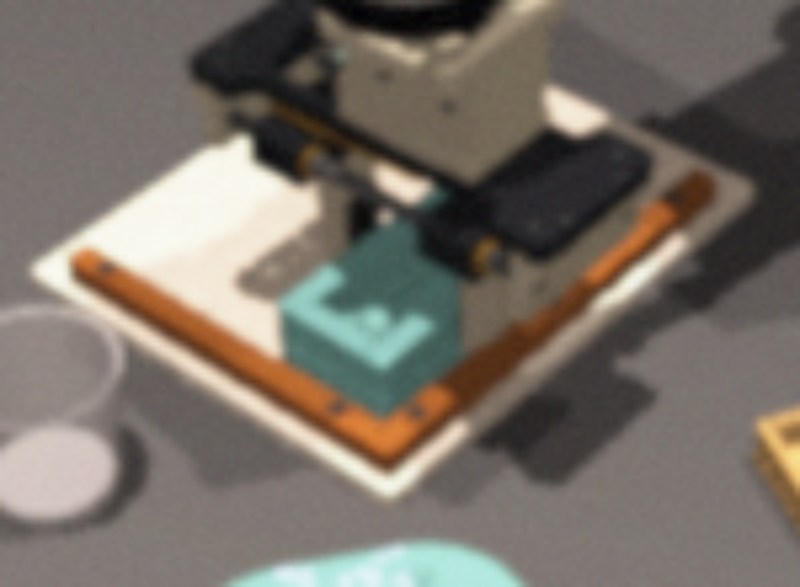

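The box end sits tight against the short fence (crop 340,405), its side against the long fence (430,400), flat. It is pressed with about 20 N towards each fence, so I'm handing in.

```bash
python3 -c "
from cell import ticket
print(ticket.hand_in())"
```

```text
the job is handed in; nothing more can be done
None
```

I handed the job in, but the hand-in gave no verdict: the spatula is released in the empty compartment with its blade the bristles' way, and the mould box is in the corner, still held and pushed with about 20 N towards each fence, as read at the wrist.

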